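# Clear the strip cutter and dial its stop out four clicks

## Robot

A 6-joint arm with a two-finger parallel gripper is mounted at the origin on the work surface. World frame = base frame: x ahead of the robot, y to its left, z up, the work surface at z = 0. Lengths are in m, angles in rad, forces in N, time in s.
With the tool pointing down it reaches from about 0.375 to 0.975 m from the base axis. Payload 3.8 kg.
Tool frame: the origin (TCP) lies midway between the tips of the shut fingers; the grasp point (between the pads) lies tcp_to_grasp behind it (tcp_to_grasp is the distance from the TCP to the grasp point, in m); z points along the fingers, x is the direction in which the jaws open and shut, and the axes are right-handed (so a half turn about z gives the same grasp; the last joint's range is limited). The gripper opens to 88 mm and grips with 3 to 60 N. Pads are 18 mm wide; open, the fingers measure 123 mm over their backs; the gripper's body (75 mm by 187 mm) begins 45 mm behind the grasp point.
Start: joints at [1.092, 0.264, 1.604, -0, 1.274, -0.037], TCP at [0.289, 0.61, 0.239] pointing down, gripper open.
Joint ranges: [-2.63, 2.63], [-0.94, 2.18], [0.31, 2.57], [-1.31, 4.45], [0, 2.66], [-2.55, 2.55]. Speed limits (rad/s): [2.57, 2.57, 3.14, 3.14, 3.14, 3.14].

## Interface

Orientations are given as [roll, pitch, yaw] about the fixed x, y, z axes, in that order (R = Rz(yaw) Ry(pitch) Rx(roll)).
In Python, from station import * gives the robot as it stands.
- The arm moves only by the shell command python3 -m crank 'ROWS'. ROWS is text: rows parted by semicolons, each of 5 numbers parted by spaces: the closure, from -1 (fully open) to 1 (shut), then the shift along the tool's x, y, z in cm, then the turn about the tool's z in rad. In form: fingers tx ty tz twist; .... A call has 1 to 20 rows; each row shifts and turns the commanded pose from where the row before left it, along the tool's axes as they then stand; what a row does not reach is not made up. A row lasts 1/10 s, in which the tool goes at most 50 mm and 8.59 degrees, less where a joint would pass 70% of its speed; a pose out of reach is approached as far as the arm can. A call is refused whole if a number of a shift passes 5 or a number of a turn 0.15, either way. A call with a gripper value outside its range is refused whole. The fingers move at their own pace and stop on an object; the grip force is fixed at half the most. Time passes only in rows, so rows that do not move let the fingers close. It gives the time, the measured TCP pose, the force and the opening at its end, in the units of the state.
- sense(): the state, without advancing time (a new reading comes with each control period).
- grab_frame(name): name is "scene" or "top"; returns a dict with "image" (400x640x3 uint8, blue, green, red), "z_map" (400x640 float32, m along the optical axis (not along the pixel's ray), 0 where there is no reading), "K" (3x3 intrinsics, pixels), "R" (3x3) and "t" (3): a world point X has camera coordinates R X + t. Camera axes: x right, y down, z forward; pixel columns grow to the right and rows downward; lengths in m; the calibration is good to about 2 mm. A picture is of the moment at which its call begins.
- close_job(): hands the job in, once; it reports no verdict.
The state is a dict: "t": time; "joint_positions": joint angles; "joint_vel": joint speeds; "joint_torque": joint torques, N m; "position": TCP position; "ee_rot": TCP orientation; "ft_force": force on the tool from outside, world axes, zero at the start; "wrist_torque": the same for the moment, N m; "finger_gap": finger opening in m.
Only numpy, scipy, OpenCV 4.12 (cv2) and the standard library are available. Lean on these libraries where they do the work, as an engineer would, in place of code of your own. Each camera call takes 0.05 s, during which the arm holds its last target. There are 200 camera calls.

## Task

Get the strip cutter ready for the next strips: first lift the leftover piece of blue tile off its deck and lay it in the empty white offcut tray. Then wind the clicking dial anticlockwise until it is home against its end stop, and from there turn it clockwise exactly four clicks and let go. Leave the jar, the grout tub, the box of tiles and the glue bottle where they are.

Things in the scene. Friction and masses are not known exactly. Their poses are not given: they have to be found in the camera images.
- cutter: Bench strip cutter, fixed. Origin under its deck at table height; x along the cutting rail, y across. Aluminium deck: 200 (x) by 270 mm (y -130 to 140), top 20 mm above the table. The dark cutting rail on it is 20 mm wide and high, its face at y = +120 mm; a red carriage is parked on it at x = +83 mm, top 84 mm above the table
- console_face (a point): Centre of the green console's sloping face, at (-20, -70, 75) mm in the cutter's frame; z is the face's normal, 35 degrees from vertical, leaning to the cutter's -x; x points up the slope. The face is 110 (up the slope) by 100 mm; its highest edge is 107 mm above the table. The dial stands on it here
- dial_grip (a point): Grip point of the black dial, on its axis, 37 mm out from the sloping face; z points out of the face, x along the grip bar. The bar is 46 mm long (x), 14 mm wide (y), from 14 to 44 mm above the face, on a 48 mm disc. A white line marks its -x end, which points down the slope to the red tick at home
- dial (a joint): Dial angle in rad: 0 at home (anticlockwise end stop), growing clockwise as seen facing the panel, to 3.49. A spring detent holds it every 0.349 rad (20 degrees, one click, a tick each) and pulls it into the nearest click when let go; getting over a click takes about 0.1 N m. Four clicks are 1.396 rad
- stop_face (a point): Middle of the working face of the yellow stop bar (160 long in x, 12 thick, 22 mm high) on the deck. The dial drives it: at home the face is 30 mm from the rail's face, and each click clockwise moves it 5 mm farther, towards the cutter's -y
- offcut: Loose blue tile offcut, 60 (x) by 34 (y) by 8 mm, origin under its centre, about 40 g. It lies flat on the deck between stop bar and rail, long side nearly along the rail, and keeps the stop bar from going home. Little room beside its long sides, free room at its ends
- tray: Empty white offcut tray, fixed, 110 (x) by 150 (y) by 35 mm high outside, walls and floor 4 to 5 mm thick, open on top; origin under its centre
- stock: Yellow box of standing tiles, loose, 110 (x) by 150 (y) mm, tiles up to about 70 mm high; origin under its centre. To be left alone
- jar: Glass jar of shells with a metal lid, loose, 80 mm in diameter, 126 mm high; origin under its centre. To be left alone
- tub: Grey grout tub, loose, 104 mm in diameter at the top, 94 mm high; origin under its centre. To be left alone
- glue: Glue bottle, white with an orange cap, loose, 40 mm in diameter, 140 mm high, standing on the cutter's deck just behind the console (up-slope of the dial); origin under its centre. To be left alone
Mind the look-alikes: they are no part of the job. Of the things that look like the offcut, the middle-sized one is meant.

How it is judged:
On the way, in this order (a step that is already met when the one before it is completed fails the run):
1. the offcut lies in the white tray (x of offcut in the frame of tray between -0.045 and 0.045 m and y of offcut in the frame of tray between -0.065 and 0.065 m and height (world z) of offcut below 0.025 m), for 0.2 s.
2. the dial is home against its end stop (value of joint dial below 0.12 rad), for 0.1 s.
3. the dial stands at four clicks (value of joint dial between 1.28 and 1.51 rad), for 0.3 s.
At the end, for the whole second after the job is handed in: The offcut rests inside the white tray (its centre within 45 mm in x and 65 mm in y of the tray's centre, its origin less than 25 mm above the table), and after having been home the dial rests at four clicks (1.396 rad, within 0.115) (all of step 1 and all of step 3 and linear speed of offcut below 0.02 m/s); the robot touches nothing.
It fails at once if the jar, tub, tile box or glue bottle is moved more than 30 mm (distance of any of jar, tub, stock, glue from where it was at the start of the episode above 0.03 m).
It fails at once if the jar, tub or glue bottle is tipped over (angle between any of jar, tub, glue's own z axis and vertical above 0.5 rad).
It also fails if it takes over 72 s, if anything falls off the work surface, if the arm or the gripper's body presses on something with over 40 N, if the wrist force passes 120 N, or if a joint passes its speed limit or range.

## Working session

There is one attempt and no reset: what is moved stays moved. The work goes in short steps, Python scripts to look and compute and a shell command to move; the robot and the scene stay as the last step left them, time stands still between calls to the robot, and variables do not carry over. Pictures are saved under pics/ and viewed, about 8 in all and at most 12, crops included, and the job is handed in when it is done.

```bash
mkdir -p pics
cat > h.py <<'E'
from station import *
import numpy as np, cv2
def grab(n):
    f=grab_frame(n); return f
def pt(f,u,v,z=None):
    K,R,t=f["K"],f["R"],f["t"]
    d=R.T@np.linalg.inv(K)@np.array([u,v,1.]); c=-R.T@t
    if z is None: return c+d*f["z_map"][int(v),int(u)]
    return c+d*(z-c[2])/d[2]
E
python3 - <<'E'
from h import *
for n in("scene","top"):
    f=grab(n); cv2.imwrite(f"pics/{n}0.png",f["image"]); np.savez(f"{n}0.npz",**f)
print(sense())
E
```

```text
{'t': 0.1, 'joint_positions': array([ 1.09211853e+00,  2.64699642e-01,  1.60522492e+00, -3.58862108e-05,
        1.27372228e+00, -3.68912089e-02]), 'joint_vel': array([-7.95588972e-04, -3.21890640e-03, -8.72134163e-04, -5.41783876e-05,
        9.17788661e-04, -7.54993361e-04]), 'joint_torque': array([ 9.77816890e-04, -5.03617322e+01, -3.58071721e+01,  7.32127740e-02,
        2.33075110e-02, -5.98717133e-05]), 'position': array([0.28830897, 0.60961587, 0.23750457]), 'ee_rot': array([-3.14155116e+00,  2.05405381e-03,  1.12902032e+00]), 'ft_force': array([-0.00656522, -0.11812539,  0.49759208]), 'wrist_torque': array([ 0.02475895, -0.02703124,  0.03049557]), 'finger_gap': 0.0880837022454346}
```

View pics/top0.png

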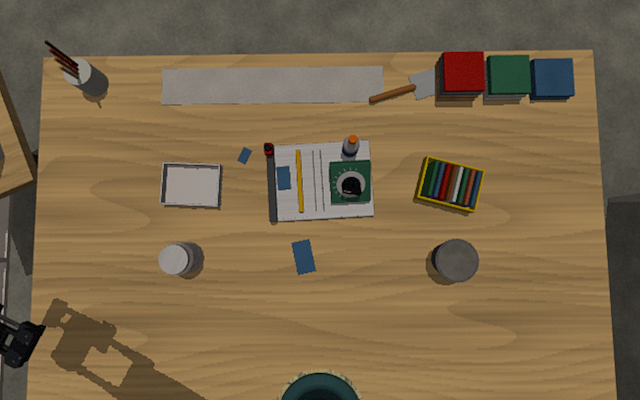

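View pics/scene0.png

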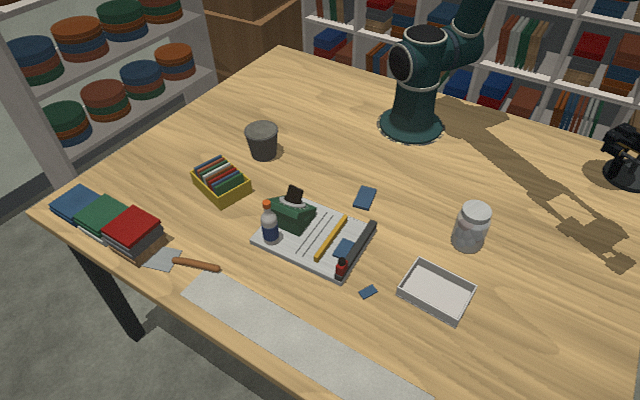

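The top view shows three blue pieces: a small one at (245,155) on the table, a middle one at (284,178) on the deck between the yellow bar and the rail, and a large one at (303,257) on the table. The middle one fits by size and place. Other positions: tray (191,185), dial (350,187), glue (351,145). I'll measure these and confirm with an enlarged crop.

Run:
```python
from h import *
f=dict(np.load("top0.npz")); im=f["image"]; hsv=cv2.cvtColor(im,cv2.COLOR_BGR2HSV)
print("cam",-f["R"].T@f["t"], f["K"][0,0])
def blob(m,z,name,box):
    x0,y0,x1,y1=box; q=np.zeros_like(m); q[y0:y1,x0:x1]=m[y0:y1,x0:x1]
    cs,_=cv2.findContours(q,cv2.RETR_EXTERNAL,cv2.CHAIN_APPROX_NONE)
    c=max(cs,key=cv2.contourArea)
    P=np.array([pt(f,u,v,z)[:2] for u,v in c[:,0].astype(float)])
    r=cv2.minAreaRect((P*1000).astype(np.float32)); print(name,np.round(r[0],1),np.round(r[1],1),round(r[2],1), "px",c[:,0].min(0),c[:,0].max(0))
blue=cv2.inRange(hsv,(98,90,40),(125,255,255))
blob(blue,.028,"offcut",(274,160,296,195)); blob(blue,.0,"small",(230,140,260,170)); blob(blue,.0,"large",(285,235,325,280))
yel=cv2.inRange(hsv,(20,120,80),(35,255,255)); blob(yel,.042,"bar",(285,140,310,220))
gr=cv2.inRange(hsv,(60,60,20),(95,255,255)); blob(gr,.075,"console",(325,150,375,215))
wh=cv2.inRange(hsv,(0,0,130),(180,45,255)); blob(wh,.005,"trayfloor",(155,158,225,212)); blob(wh,.02,"deck",(270,135,380,225))
print(f["z_map"][187,345:358:3])
for u,v in [(350,187),(351,185),(348,185),(352,190),(351,139),(284,178),(300,178),(191,185),(320,205)]: print(u,v,np.round(pt(f,u,v),4))
a=cv2.resize(im[130:230,150:380],None,fx=3.4,fy=3.4,interpolation=cv2.INTER_CUBIC); 
g=dict(np.load("scene0.npz")); b=cv2.resize(g["image"][170:300,240:400],(345,280),interpolation=cv2.INTER_CUBIC)
o=np.zeros((340+255,800,3),np.uint8); o[:340,:782]=a[:340,:782]; o[340:595,:345]=b[:255]
cv2.imwrite("pics/crop1.png",o)
```

```text
cam [ 0.4470189  -0.01489491  1.14607057] 436.2556371063094
offcut [602.9  86.9] [58.1 31.5] 3.9 px [277 167] [290 189]
small [668.3 193.8] [20.5 37.4] 63.8 px [238 148] [250 163]
large [398.8  38.3] [81.7 45.6] 10.9 px [292 240] [314 273]
bar [593.9  45.2] [157.6  10.9] 2.9 px [296 150] [302 211]
console [586.1 -82.3] [102.5 100.4] 2.2 px [329 160] [369 202]
trayfloor [588.3 333.6] [146.7 101.8] 88.0 px [162 167] [219 205]
deck [597.7 -17.1] [197.1 248.7] 2.9 px [275 142] [373 220]
[1.0396105 1.0398291 1.045122  1.0455459 1.0487853]
350 187 [ 0.5674 -0.0801  0.1095]
351 185 [ 0.5733 -0.0832  0.1006]
348 185 [ 0.573  -0.0758  0.1032]
352 190 [ 0.5596 -0.0844  0.1147]
351 139 [ 0.673  -0.0812  0.1579]
284 178 [0.6031 0.0855 0.0213]
300 178 [0.6001 0.0429 0.0395]
191 185 [0.5891 0.3322 0.0072]
320 205 [ 0.5317 -0.0074  0.0209]
```

View pics/crop1.png

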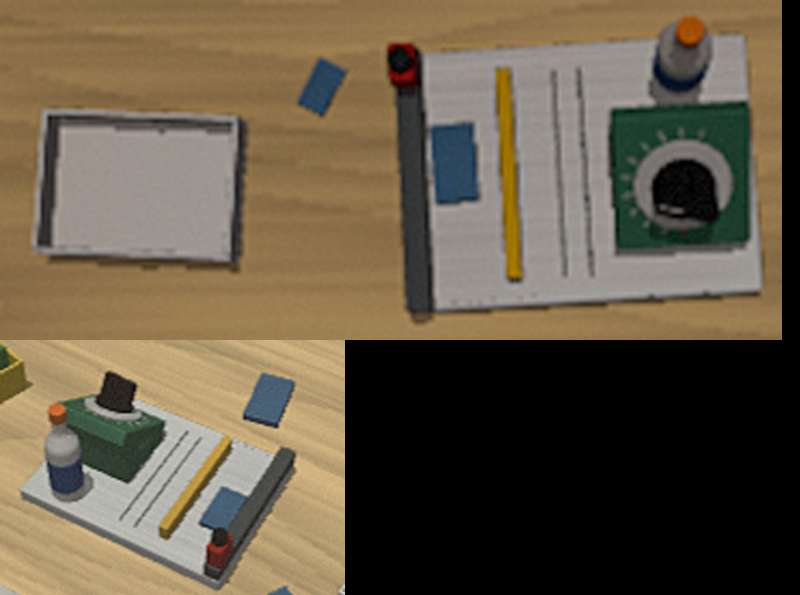

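The crop confirms it. The middle-sized blue piece (crop 455,162; image 284,178) lies between the yellow bar and the rail, at about 58×32 mm. The other two measure 37×20 and 82×46 mm. Next I'll check the carriage clearance and the tool length.

Run:
```python
from h import *
import station
print([k for k in dir(station) if k[0]!='_'], getattr(station,'tcp_to_grasp',None))
f=dict(np.load("top0.npz")); hsv=cv2.cvtColor(f["image"],cv2.COLOR_BGR2HSV)
sub=f["z_map"]
vs,us=np.mgrid[138:160,260:280]
P=np.array([pt(f,u,v) for u,v in zip(us.ravel(),vs.ravel())]); Q=P[P[:,2]>.045]
print("carriage",Q.min(0).round(4),Q.max(0).round(4))
# rail
vs,us=np.mgrid[165:215,264:284]; P=np.array([pt(f,u,v) for u,v in zip(us.ravel(),vs.ravel())])
Q=P[(P[:,2]>.033)]; print("rail",Q.mean(0).round(4),Q.min(0).round(3),Q.max(0).round(3))
# dial points high
vs,us=np.mgrid[165:205,330:372]; P=np.array([pt(f,u,v) for u,v in zip(us.ravel(),vs.ravel())])
C=np.array([.581,-.083,.075]);n=np.array([-.574,0,.819]);h=(P-C)@n
Q=P[h>.036]; print("bar top",len(Q),Q.mean(0).round(4),Q.min(0).round(3),Q.max(0).round(3),(h.max()).round(3))
D=P[(abs(h)<.006)]; A=np.c_[D[:,:2],np.ones(len(D))]; print("face plane",np.linalg.lstsq(A,D[:,2],rcond=None)[0], D.mean(0))
r=cv2.minAreaRect((Q[:,:2]*1000).astype(np.float32)); print(r)
```

```text
['Unreachable', 'close_job', 'grab_frame', 'sense', 'tcp_to_grasp'] 0.0187
carriage [ 0.447  -0.0149  0.0451] [0.6889 0.1315 1.1461]
rail [0.5698 0.1132 0.0561] [ 0.447 -0.015  0.033] [0.635 0.128 1.146]
bar top 124 [ 0.5509 -0.0796  0.1867] [ 0.447 -0.106  0.103] [ 0.569 -0.015  1.146] 0.954
face plane [ 0.69868613  0.03484    -0.32765568] [ 0.58253886 -0.08240211  0.07648525]
((515.300048828125, -47.08705139160156), (40.490135192871094, 145.44793701171875), 49.201499938964844)
```

```bash
python3 -m crank '-1 0 0 0 0.1336;-1 0 0 0 0.1336;-1 0 0 0 0.1336;-1 0 0 0 0.1336;-1 0 0 0 0.1336;-1 0 0 0 0.1336;-1 0 0 0 0.1336;-1 0 0 0 0.1336;-1 0 0 0 0'; python3 -m crank '-1 2.18 4.16 0 0;-1 2.18 4.16 0 0;-1 2.18 4.16 0 0;-1 2.18 4.16 0 0;-1 2.18 4.16 0 0;-1 2.18 4.16 0 0;-1 2.18 4.16 0 0;-1 2.18 4.16 0 0;-1 2.18 4.16 0 0;-1 2.18 4.16 0 0;-1 2.18 4.16 0 0;-1 2.18 4.16 0 0;-1 2.18 4.16 0 0;-1 0 0 0 0;-1 0 0 0 0'
```

```text
t: 1.0
position: [0.2884, 0.6098, 0.238]
ee_rot: [3.141, 0.001, 0.06]
ft_force: [0.6, 0.3, 0.1]
finger_gap: 0.088
t: 2.5
position: [0.6041, 0.0864, 0.2382]
ee_rot: [-3.141, 0.001, 0.06]
ft_force: [-0.2, 0.6, -0.4]
finger_gap: 0.0882
```

```bash
python3 -m crank '-1 -0.1 0.2 4 0;-1 0 0 4 0;-1 0 0 4 0;-1 0 0 4 0;-1 0 0 3 0;-1 0 0 1 0;-1 0 0 0.9 0;-1 0 0 0.6 0;-1 0 0 0 0;-1 0 0 0 0'; python3 -m crank '1 0 0 0 0;1 0 0 0 0;1 0 0 0 0;1 0 0 0 0;1 0 0 0 0;1 0 0 0 0;1 0 0 0 0;1 0 0 0 0;1 0 0 0 0;1 0 0 0 0'; python3 -m crank '1 0 0 -1 0;1 0 0 -2 0;1 0 0 -4 0;1 0 0 -4 0;1 0 0 0 0'
```

```text
t: 3.5
position: [0.6044, 0.0856, 0.0252]
ee_rot: [-3.141, -0.003, 0.061]
ft_force: [0.1, -0.5, 0.1]
finger_gap: 0.088
t: 4.5
position: [0.6034, 0.0853, 0.0241]
ee_rot: [3.141, -0.0, 0.06]
ft_force: [-0.5, -1.3, 4.2]
finger_gap: 0.0592
t: 5.0
position: [0.6076, 0.086, 0.1408]
ee_rot: [-3.141, -0.012, 0.06]
ft_force: [1.6, 0.0, 0.2]
finger_gap: 0.0593
```

```bash
python3 -m crank '1 -0.05 -4.14 0 0;1 -0.05 -4.14 0 0;1 -0.05 -4.14 0 0;1 -0.05 -4.14 0 0;1 -0.05 -4.14 0 0;1 -0.05 -4.14 0 0;1 0 0 0 -0.131;1 0 0 0 -0.131;1 0 0 0 -0.131;1 0 0 0 -0.131;1 0 0 0 -0.131;1 0 0 0 -0.131;1 0 0 0 -0.131;1 0 0 0 -0.131;1 0 0 0 -0.131;1 0 0 0 -0.131;1 0 0 0 -0.131;1 0 0 0 -0.131;1 0 0 0 0;1 0 0 0 0'
python3 - <<'E'
from h import *
f=grab("scene"); cv2.imwrite("pics/scene1.png",cv2.resize(f["image"][150:350,230:550],(800,500)))
E
```

```text
t: 7.0
position: [0.5847, 0.333, 0.1329]
ee_rot: [-3.14, 0.0, 1.629]
ft_force: [0.3, 0.1, 0.6]
finger_gap: 0.0593
```

View pics/scene1.png

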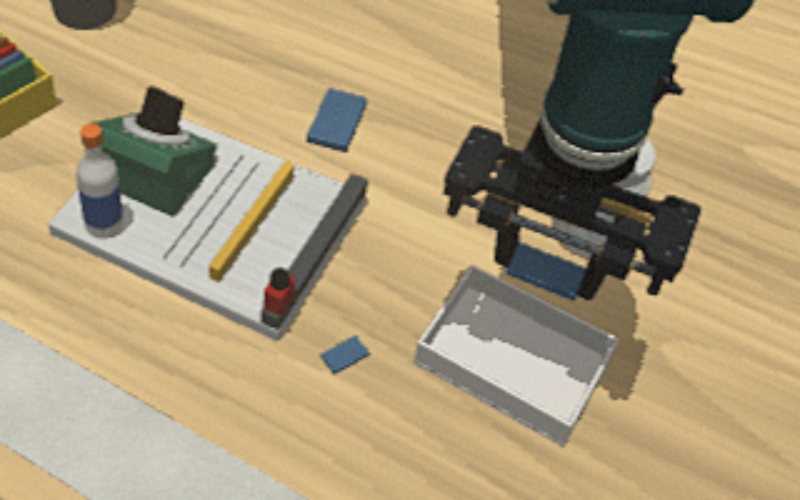

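The view shows the tile held at its ends (crop 545,270) over the tray (crop 515,350). Lowering and releasing.

```bash
python3 -m crank '1 0 0.3 3 0;1 0 0 3 0;1 0 0 3 0;1 0 0 1.5 0;1 0 0 1.3 0;1 0 0 0 0;-0.8 0 0 0 0;-0.8 0 0 0 0;-0.8 0 0 0 0;-0.8 0 0 0 0;-0.8 0 0 0 0'; python3 -m crank '-0.8 0 0 -4 0;-0.8 0 0 -5 0;-0.8 0 0 -5 0;-0.8 0 0 -5 0;-0.8 0 0 -3.5 0;1 -4.5 0 0 0;1 -4.5 0 0 0;1 -4.5 0 0 0;1 -4.5 0 0 0;1 0 0 0 0;1 0 0 0 0'
python3 - <<'E'
from h import *
f=grab("top"); cv2.imwrite("pics/top1.png",cv2.resize(f["image"][120:240,150:390],(800,400),interpolation=cv2.INTER_CUBIC))
hsv=cv2.cvtColor(f["image"],cv2.COLOR_BGR2HSV)
m=cv2.inRange(hsv,(98,90,30),(125,255,255)); m[:, :160]=0; m[:,222:]=0; m[:160]=0;m[212:]=0
y,x=np.nonzero(m); print(len(x)); 
if len(x): print(pt(f,x.mean(),y.mean(),.013))
E
```

```text
t: 8.15
position: [0.5886, 0.3335, 0.0164]
ee_rot: [3.141, -0.0, 1.632]
ft_force: [0.6, 0.6, -0.1]
finger_gap: 0.0791
t: 9.25
position: [0.5993, 0.1528, 0.241]
ee_rot: [3.141, -0.001, 1.63]
ft_force: [-0.0, -0.2, -0.1]
finger_gap: 0.0336
277
[0.58469612 0.33065319 0.013     ]
```

View pics/top1.png

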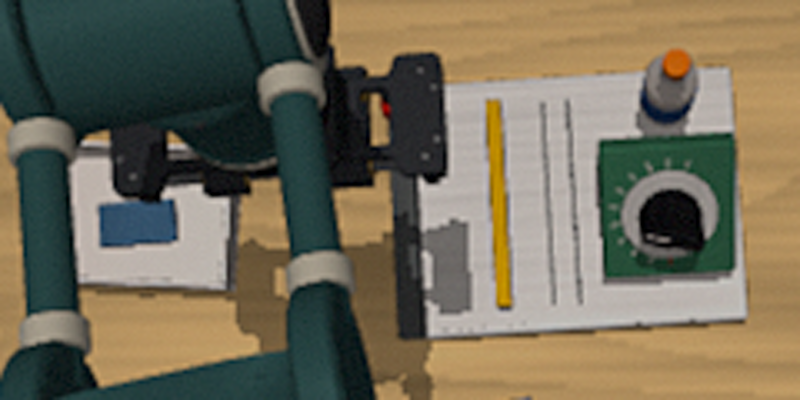

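The tile lies in the tray (crop 138,222). Next I'll measure the dial bar's direction in face coordinates.

```bash
cat >> h.py <<'E'
yaw=0.051
C=np.array([.581,-.083,.0755])
Rz=np.array([[np.cos(yaw),-np.sin(yaw),0],[np.sin(yaw),np.cos(yaw),0],[0,0,1]])
s,c_=np.sin(np.radians(35)),np.cos(np.radians(35))
N=Rz@[-s,0,c_]; U=Rz@[c_,0,s]; Y=np.cross(N,U)
def dial(f):
    vs,us=np.mgrid[160:208,325:375]; z=f["z_map"][vs,us].ravel(); k=z>.3
    P=np.array([pt(f,u,v) for u,v in zip(us.ravel()[k],vs.ravel()[k])])-C
    h,a,b=P@N,P@U,P@Y
    q=(h>.020)&(h<.06)&(np.hypot(a,b)<.035); 
    r=cv2.minAreaRect(np.c_[a,b][q].astype(np.float32)*1000)
    print("n",q.sum(),"hmax",h[q].max().round(4),"u,y mean",a[q].mean().round(4),b[q].mean().round(4),"rect(u,y)",r)
    hsv=cv2.cvtColor(f["image"],cv2.COLOR_BGR2HSV); m=cv2.inRange(hsv,(20,120,80),(35,255,255)); m[:, :275]=0;m[:,315:]=0;m[:140]=0;m[220:]=0
    y,x=np.nonzero(m); p=pt(f,x.mean(),y.mean(),.042); d=(Rz.T@(p-C))[1]; print("stop y rel console",d.round(4),"clicks",((.19-.03-.006)-d)/.005-0.0)
    return P,h,a,b
E
python3 - <<'E'
from h import *
f=grab("top"); P,h,a,b=dial(f)
for lo,hi in((.012,.02),(.02,.03),(.03,.038),(.038,.06)):
    q=(h>lo)&(h<hi)&(np.hypot(a,b)<.035); print(lo,q.sum(),np.round([a[q].min(),a[q].max(),b[q].min(),b[q].max()],3))
g=grab("scene")
# zoom of dial
cv2.imwrite("pics/dial2.png",np.hstack([cv2.resize(f["image"][155:215,320:380],(400,400),interpolation=cv2.INTER_CUBIC),cv2.resize(g["image"][170:240,260:330],(400,400),interpolation=cv2.INTER_CUBIC)]))
E
```

```text
n 171 hmax 0.0472 u,y mean 0.0042 -0.0005 rect(u,y) ((1.634629249572754, -0.3586883544921875), (44.850120544433594, 16.166688919067383), 73.53575897216797)
stop y rel console 0.1275 clicks 5.305718604827203
0.012 102 [-0.019  0.025 -0.023  0.022]
0.02 34 [ 0.002  0.013 -0.021  0.022]
0.03 32 [ 0.001  0.015 -0.023  0.02 ]
0.038 105 [-0.009  0.013 -0.022  0.021]
```

View pics/dial2.png

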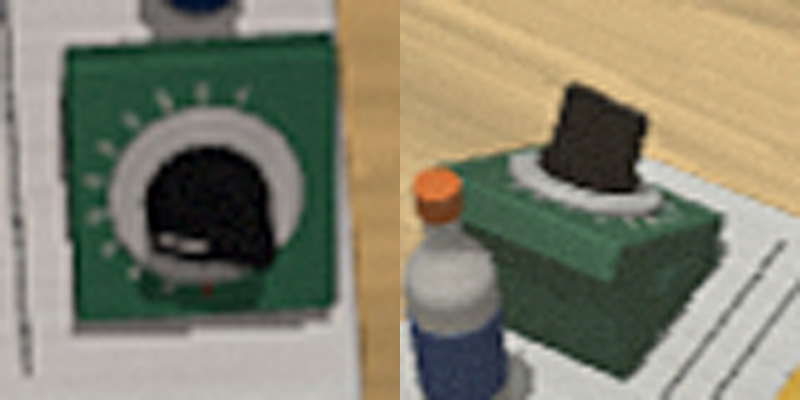

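The dial bar lies about 106° clockwise from home (5 clicks, white end to the left) and agrees with the stop bar. The tool only twists about vertical, so I'll push the bar's end with the closed fingers along the tilted arc.

```bash
python3 -m crank '1 -4 -0.44 0 0;1 -4 -0.44 0 0;1 -4 -0.44 0 0;1 -4 -0.44 0 0;1 -4 -0.44 0 0;1 0 0 4 0;1 0 0 4 0;1 0 0 2 0;1 0 0 0 0;1 0 0 0 0'
python3 - <<'E'
from h import *
f=grab("scene"); cv2.imwrite("pics/scene3.png",cv2.resize(f["image"][150:270,220:400],(780,520),interpolation=cv2.INTER_CUBIC))
E
```

```text
t: 10.4
position: [0.5899, -0.0462, 0.1408]
ee_rot: [-3.141, -0.0, 1.634]
ft_force: [1.3, 0.7, 0.1]
finger_gap: 0.0002
```

View pics/scene3.png

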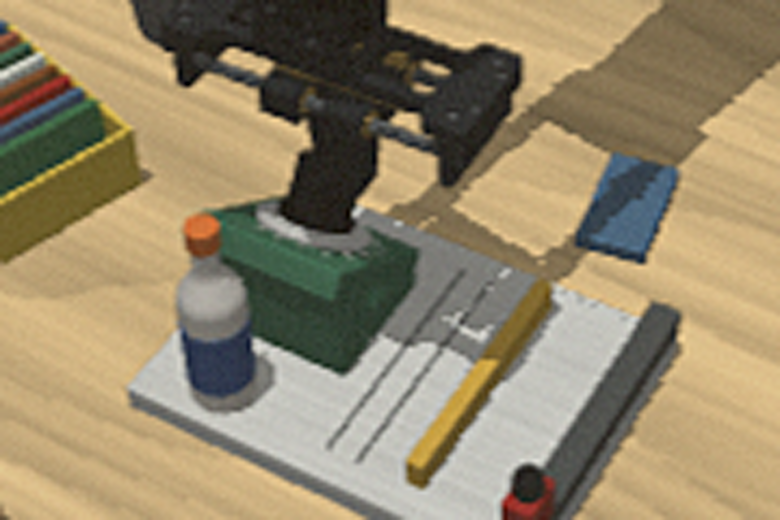

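```bash
python3 -m crank '1 -0.2 -0.25 1.5 0;1 0 0 1.4 0;1 0 0 0 0'; python3 -m crank '1 -0.05 -0.41 0.29 0;1 -0.05 -0.41 0.29 0;1 0 0 0 0;1 0.1 -0.37 0.25 0;1 0.1 -0.37 0.25 0;1 0 0 0 0'
python3 - <<'E'
from h import *
print(sense()["wrist_torque"]); f=grab("top"); dial(f); cv2.imwrite("pics/t4.png",f["image"])
E
```

```text
t: 10.75
position: [0.5853, -0.0492, 0.1093]
ee_rot: [-3.138, -0.001, 1.632]
ft_force: [0.0, 0.2, -0.0]
finger_gap: 0.0008
t: 11.35
position: [0.5755, -0.0497, 0.1038]
ee_rot: [3.132, 0.001, 1.632]
ft_force: [4.7, 2.7, 2.0]
finger_gap: 0.0003
[ 0.37323416 -0.72084991  0.07143944]
n 19 hmax 0.0476 u,y mean -0.0026 -0.0158 rect(u,y) ((-1.8852877616882324, -14.713825225830078), (9.752317428588867, 14.61275863647461), 0.573662519454956)
stop y rel console 0.1314 clicks 4.512195094628818
```

It's turning: the stop bar moved about 4 mm and the force is about 5 N. Continuing along the arc.

```bash
python3 -m crank '1 -0.05 -0.33 0.23 0;1 -0.05 -0.33 0.23 0;1 0 0 0 0;1 -0.23 -0.27 0.19 0;1 -0.23 -0.27 0.19 0;1 0 0 0 0;1 0 0 0 0'
python3 - <<'E'
from h import *
f=grab("top"); dial(f)
E
python3 -m crank '1 -0.27 -0.14 0.1 0;1 -0.27 -0.14 0.1 0;1 -0.2 -0.04 0.02 0;1 -0.2 -0.04 0.02 0;1 0 0 0 0;1 0 0 0 0;1 0 0 0 0'
python3 - <<'E'
from h import *
f=grab("top"); dial(f)
E
```

```text
t: 12.1
position: [0.561, -0.0543, 0.0936]
ee_rot: [3.139, -0.002, 1.632]
ft_force: [2.7, 6.7, 3.1]
finger_gap: 0.0009
t: 12.85
position: [0.5557, -0.0617, 0.0898]
ee_rot: [-3.14, -0.006, 1.631]
ft_force: [-0.2, 14.5, 3.0]
finger_gap: 0.0005Traceback (most recent call last):
  File "<stdin>", line 2, in <module>
  File "h.py", line 21, in dial
    print("n",q.sum(),"hmax",h[q].max().round(4),"u,y mean",a[q].mean().round(4),b[q].mean().round(4),"rect(u,y)",r)
                             ~~~~~~~~^^
    return umr_maximum(a, axis, None, out, keepdims, initial, where)
ValueError: zero-size array to reduction operation maximum which has no identity
Traceback (most recent call last):
  File "h.py", line 21, in dial
    print("n",q.sum(),"hmax",h[q].max().round(4),"u,y mean",a[q].mean().round(4),b[q].mean().round(4),"rect(u,y)",r)
                             ~~~~~~~~^^
ValueError: zero-size array to reduction operation maximum which has no identity
```

```bash
sed -i 's/    r=cv2.minAreaRect(np.c_/    if q.sum()>9: r=cv2.minAreaRect(np.c_/; s/^    print("n"/    if q.sum()>9: print("n"/' h.py
python3 -m crank '1 1 -0.2 -0.3 0;1 0 0 -4 0;1 0 0 -5 0;1 -4 0 -3 0;1 -4.5 0 0 0;1 -4.5 0 0 0;1 -4 0 0 0;1 -4 0 0 0;1 0 0 0 0'
python3 - <<'E'
from h import *
f=grab("top"); dial(f)
g=grab("scene")
cv2.imwrite("pics/d5.png",np.hstack([cv2.resize(f["image"][150:220,310:380],(400,400),interpolation=cv2.INTER_CUBIC),cv2.resize(g["image"][170:240,260:330],(400,400),interpolation=cv2.INTER_CUBIC)]))
E
```

```text
t: 13.8
position: [0.5661, -0.2698, 0.2127]
ee_rot: [-3.14, 0.002, 1.628]
ft_force: [0.4, 0.6, -0.5]
finger_gap: 0.0005
n 136 hmax 0.0457 u,y mean 0.0049 -0.0006 rect(u,y) ((1.0903053283691406, -0.8708276748657227), (14.189779281616211, 46.19087219238281), 88.77017211914062)
stop y rel console 0.1534 clicks 0.12513445830461545
```

View pics/d5.png

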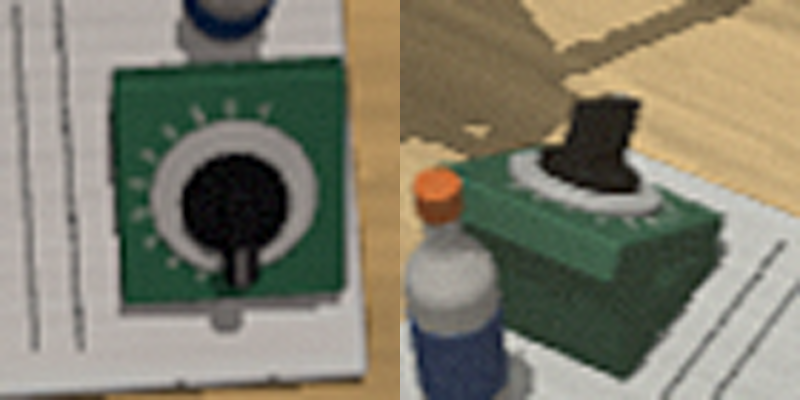

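Home is confirmed: the bar lies along the slope with the white line at the red tick, and the stop bar reads 0.1 clicks. Now clockwise, pushing the white end from its right side.

```bash
python3 -m crank '1 3.65 -0.53 0 0;1 3.65 -0.53 0 0;1 3.65 -0.53 0 0;1 3.65 -0.53 0 0;1 0 0 4 0;1 0 0 4 0;1 0 0 3 0;1 0 0 1.5 0;1 0 0 0 0;1 0 0 0 0'
python3 - <<'E'
from h import *
p=Rz.T@(sense()["position"]-C); print("local",p.round(4)+[0,0,.0755])
E
```

```text
t: 14.9
position: [0.5376, -0.1203, 0.089]
ee_rot: [3.141, 0.0, 1.633]
ft_force: [0.9, -0.2, 1.0]
finger_gap: 0.0002
local [-0.0453 -0.0351  0.089 ]
```

```bash
python3 -m crank '1 0.5 0 0 0;1 0.5 0 0.1 0;1 0.3 -0.1 0.1 0;1 0.3 -0.05 0.05 0;1 0.28 0 0 0;1 0.28 0.04 -0.03 0;1 0 0 0 0;1 0 0 0 0'
python3 - <<'E'
from h import *
s_=sense(); p=Rz.T@(s_["position"]-C); print("local",p.round(4)+[0,0,.0755],s_["ft_force"]); dial(grab("top"))
E
```

```text
t: 15.7
position: [0.5343, -0.1001, 0.0861]
ee_rot: [-3.141, 0.002, 1.632]
ft_force: [-1.7, -5.4, 1.5]
finger_gap: 0.0003
local [-0.0475 -0.0147  0.0861] [-1.70073983 -5.3869384   1.52223566]
stop y rel console 0.1483 clicks 1.1344369773256202
```

```bash
python3 -m crank '1 0.3 0 0 0;1 0.3 0.04 -0.03 0;1 0.3 0.1 -0.07 0;1 0.2 0.1 -0.07 0;1 0 0 0 0;1 0 0 0 0'
python3 - <<'E'
from h import *
s_=sense(); p=Rz.T@(s_["position"]-C); print("local",p.round(4)+[0,0,.0755],s_["ft_force"]); dial(grab("top"))
E
```

```text
t: 16.35
position: [0.5354, -0.0886, 0.0874]
ee_rot: [-3.14, 0.001, 1.632]
ft_force: [-3.1, -4.1, 0.9]
finger_gap: 0.0004
local [-0.0458 -0.0033  0.0874] [-3.10186097 -4.08074664  0.85172533]
stop y rel console 0.1384 clicks 3.1103204852151176
```

```bash
python3 -m crank '1 0.2 0.15 -0.1 0;1 0.2 0.18 -0.1 0;1 0 0 0 0;1 0 0 0 0'
python3 - <<'E'
from h import *
s_=sense(); p=Rz.T@(s_["position"]-C); print("local",p.round(4)+[0,0,.0755],s_["ft_force"]); dial(grab("top"))
E
```

```text
t: 16.8
position: [0.5358, -0.0861, 0.0882]
ee_rot: [-3.134, 0.003, 1.634]
ft_force: [-9.0, -12.6, 0.5]
finger_gap: 0.0002
local [-0.0453 -0.0008  0.0882] [ -9.018844   -12.55195323   0.49637321]
stop y rel console 0.1378 clicks 3.2356715659585866
```

```bash
python3 -m crank '1 0 0.1 -0.05 0;1 0 0.1 -0.05 0;1 0 0 0 0'
python3 - <<'E'
from h import *
s_=sense(); p=Rz.T@(s_["position"]-C); print("local",p.round(4)+[0,0,.0755],s_["ft_force"]); f=grab("top");dial(f); g=grab("scene")
cv2.imwrite("pics/d6.png",np.hstack([cv2.resize(f["image"][150:220,310:380],(400,400),interpolation=cv2.INTER_CUBIC),cv2.resize(g["image"][160:240,250:330],(400,400),interpolation=cv2.INTER_CUBIC)]))
E
```

```text
t: 17.15
position: [0.5384, -0.0838, 0.0894]
ee_rot: [-3.135, -0.001, 1.632]
ft_force: [-7.5, -2.1, 0.3]
finger_gap: 0.0003
local [-0.0426  0.0013  0.0894] [-7.50007498 -2.13802851  0.31292625]
stop y rel console 0.1336 clicks 4.088062728449204
```

View pics/d6.png

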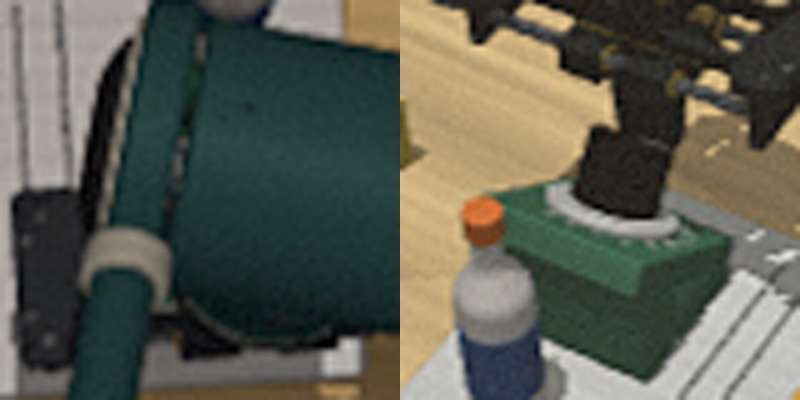

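It snapped to click 4 (stop bar reads 4.1). Backing straight off toward −x, then up and aside.

```bash
python3 -m crank '1 0 -0.5 0 0;1 0 -1.5 0 0;1 0 -3 0 0;1 0 0 -4 0;1 0 0 -5 0;1 -4.5 0 -3 0;1 -4.5 0 0 0;1 -4.5 0 0 0;1 -4.5 0 0 0;1 -4.5 0 0 0;1 0 0 0 0;1 0 0 0 0;1 0 0 0 0'
python3 - <<'E'
from h import *
f=grab("top"); dial(f)
hsv=cv2.cvtColor(f["image"],cv2.COLOR_BGR2HSV)
m=cv2.inRange(hsv,(98,90,30),(125,255,255)); m[:, :160]=0; m[:,222:]=0; m[:160]=0;m[212:]=0
y,x=np.nonzero(m); print(len(x),pt(f,x.mean(),y.mean(),.013))
cv2.imwrite("pics/top7.png",cv2.resize(f["image"][120:280,140:500],(792,352),interpolation=cv2.INTER_CUBIC))
E
```

```text
t: 18.55
position: [0.5052, -0.3067, 0.2082]
ee_rot: [3.141, -0.001, 1.633]
ft_force: [0.5, 0.2, -0.8]
finger_gap: 0.0005
n 171 hmax 0.0472 u,y mean 0.0039 -0.0003 rect(u,y) ((1.4783446788787842, -0.6760044097900391), (16.41061019897461, 45.15472412109375), 9.255970001220703)
stop y rel console 0.1335 clicks 4.103603743703355
274 [0.58409056 0.3309531  0.013     ]
```

View pics/top7.png

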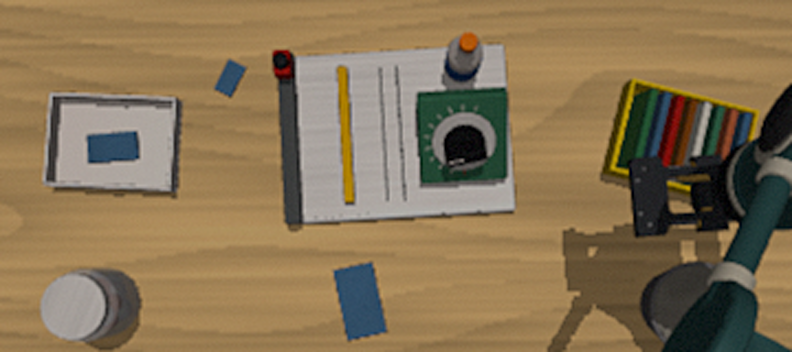

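Everything agrees: the tile is in the tray (crop 113,147), the dial bar is at 80.7°, and the stop reads 4.1 clicks. The jar, tub, box and glue stand where they were, and the arm is clear. Handing in.

```bash
python3 -c "
from station import *
print(close_job())"
```

```text
the job is handed in; nothing more can be done
None
```

I laid the middle-sized blue offcut in the white tray, pushed the dial anticlockwise to its end stop, then turned it clockwise four clicks and let go. I handed the job in at about 18.6 s of the 72 s allowed; it gave no verdict.

- **Offcut:** it lies flat in the tray at about (0.584, 0.331), roughly 4–5 mm from the tray's centre.
- **Home:** a picture after letting go showed the bar along the slope with its white line at the red tick. The stop bar read 0.1 clicks.
- **Four clicks:** after letting go, the bar stood at 80.7° against 80° wanted. The stop bar read 4.1 clicks, the same small bias as at home.
- **Other things:** in the last picture the jar, tile box and glue bottle looked unmoved. The tub was partly hidden by the arm. I judged these by eye and did not measure them.
- **Robot:** it was clear of everything, with wrist force readings under 1 N.

On the clockwise turn, the dial lagged my plan by about one click, so I moved the push point 4 mm. The fourth click briefly took about 15 N before it snapped over. I found no other disagreements.

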